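# Copy the call button's code to the receiver

### The job

Pair the drinks-ready receiver (the sloping box with the hinged metal cover) with its call button: lift the cover right up, set its five small lever switches to the same pattern as the five open switches on the call-button box, and swing the cover fully shut. Then press the round call button all the way down to try it and let go. Do not alter the call button's own switches, and leave the jigger, peeler, measuring cup and spice jar where they stand.

Things in the scene. Friction and masses are not known exactly. Their poses are not given: they have to be found in the camera images.
- receiver: Grey wedge-shaped box fixed on the worktop, 98 deep (x) x 156 wide (y), 22 high in front, 91 at the back. Origin: centre of its underside; x to its back, y left, z up; turned by yaw only. Its face slopes up to the back at 35 degrees and has a well 68 (up the slope) x 128 x 14 deep under a metal cover. Five white levers stand in a row across the well's floor
- rx_row (a point): Fixed point in the middle of the receiver's row of levers, at their feet, 2 above the well's floor. x up the slope, y left, z square out of the face. Lever feet at y = +44, +22, 0, -22, -44 (levers 1 to 5, left to right as the robot sees them). Each lever: paddle 6 wide, 4.4 thick, 11.5 long. The well's rim is 12 above this point, 34 off up and down the slope, 64 to either side
- rx_s1 (a joint): Tilt of the receiver's lever 1, rad: +0.4 leaning up the slope (on), -0.4 leaning down the slope (off). A snap spring holds it at either end; about 1.5 N on its upper half pushes it over the middle, and it snaps the rest
- rx_s2 (a joint): Tilt of the receiver's lever 2, rad: +0.4 leaning up the slope (on), -0.4 leaning down the slope (off).
- rx_s3 (a joint): Tilt of the receiver's lever 3, rad: +0.4 leaning up the slope (on), -0.4 leaning down the slope (off).
- rx_s4 (a joint): Tilt of the receiver's lever 4, rad: +0.4 leaning up the slope (on), -0.4 leaning down the slope (off).
- rx_s5 (a joint): Tilt of the receiver's lever 5, rad: +0.4 leaning up the slope (on), -0.4 leaning down the slope (off).
- cover (a joint): Opening of the receiver's metal cover, rad: 0 shut (lying on the face), 2.1 fully open. Hinged along its upper edge, stiff (0.045 N m): stays wherever left. Plate 76 x 136 x 3, from 2 to 78 off the hinge line. Fully open it still leans over to the front, 5 degrees from upright, close above the switches, so at the switches the tool must lean back towards the robot, by 25 to 45 degrees
- cover_hinge (a point): Fixed point in the middle of the cover's hinge line; axes as for rx_row; 38 up the slope and 13.5 out from rx_row; the plate's mid-thickness turns about it
- cover_tab (a point): Point on the cover's grip tab, a metal lug 14 wide (y), 5 thick, standing 24 high on the plate at the middle of its lower edge. The point is 15 above the plate's outer face, 9 below the lug's top, 75.5 from the hinge line along the plate. Shut, the tab points square out of the face. Moves with the cover
- call_unit: Call-button box: flat grey box fixed on the black 8 mm bar mat, 104 deep (x) x 124 wide (y) x 32 high. Origin: centre of its underside; x to its back, y left, z up; turned by yaw only. Round steel button near its front; along its back, 28 behind the origin, a row of five uncovered lever switches like the receiver's, also 22 apart, in a well 8 deep
- tx_tip_a (a point): Tip of the call-button box's lever a. Levers a to e stand in any order along the row: the tip's y in the box's frame (+44, +22, 0, -22, -44 from left to right) tells its place, partner of the receiver's lever 1 to 5. On = leaning to the back: tip about 4.5 behind the foot line (x = 28 + 4.5 in the box's frame); off = leaning to the front (28 - 4.5). Tips 45 above the worktop
- tx_tip_b (a point): Tip of the call-button box's lever b. See tx_tip_a for place and lean
- tx_tip_c (a point): Tip of the call-button box's lever c. See tx_tip_a for place and lean
- tx_tip_d (a point): Tip of the call-button box's lever d. See tx_tip_a for place and lean
- tx_tip_e (a point): Tip of the call-button box's lever e. See tx_tip_a for place and lean
- call_button (a joint): How far the call button is pressed, m: 0 up, 0.005 fully down; a spring pushes it back; fully down takes 4.5 N
- call_top (a point): Centre of the call button's top, 50 above the worktop, 20 in front of the box's origin; button 36 across, pressed straight down
- jigger: Steel double jigger, 45 across, 80 high, upright; origin under its centre. Bystander
- peeler1: Yellow-handled peeler lying flat, 170 x 25 x 18; origin under its centre. Bystander
- measure_cup: Clear conical measuring cup, 57 across, 119 high, upright; origin under its centre. Bystander
- spice1: Spice jar, 42 across, 106 high, upright; origin under its centre. Bystander

How it is judged:
By the outcome, as a careful person would: the job done as asked, in the order asked, and still so for the second after the job is handed in, with the robot touching nothing.
It also fails if it takes over 72 s, if anything falls off the work surface, if the arm or the gripper's body presses on something with over 40 N, if the wrist force passes 120 N, or if a joint passes its speed limit or range.

### The arm

A 6-joint arm with a two-finger parallel gripper is mounted at the origin on a cart in front of the work surface, level with it; the furniture and walls round the work are solid. World frame = base frame: x ahead of the robot, y to its left, z up, the work surface at z = 0. Lengths are in m, angles in rad, forces in N, time in s.
With the tool pointing down it reaches from about 0.25 to 0.85 m from the base axis. Payload 12.5 kg.
Tool frame: the origin (TCP) lies midway between the tips of the shut fingers; the grasp point (between the pads) lies 19 mm behind it; z points along the fingers, y is the line along which they close (so a half turn about z gives the same grasp; the last joint's range is limited). The gripper opens to 93 mm and grips with 3 to 60 N. Pads are 15 mm wide; open, the fingers measure 128 mm over their backs; the gripper's body (75 mm by 188 mm) begins 65 mm behind the grasp point.
Start: joints at [1.101, 0.351, 1.652, -0, 1.139, -0.085], TCP at [0.206, 0.51, 0.219] pointing down, gripper open.
Joint ranges: [-2.75, 2.75], [-0.79, 2.1], [0.01, 2.65], [-1.57, 4.71], [0.07, 3.14], [-2.87, 2.87]. Speed limits (rad/s): [2.22, 2.22, 2.79, 3.14, 3.14, 3.14].

### API

Orientations are given as a rotation vector (axis times angle).
In Python, from station import robot gives the robot as it stands. Calls block until the motion is done:
- robot.goto(position, orientation): joint-space move of the TCP to a pose.
- robot.servo_line(position, rotation=None, feed=0.15): straight line of the TCP; rotation=None keeps the orientation; feed is the mean speed in m/s.
- robot.move_j(angles): joint-space move.
- robot.grip(opening, grip_force=None): finger opening in m; grip_force is the grip in N (None keeps the last); returns when the fingers have stopped.
- robot.hold(seconds).
- robot.ik(position, orientation): joint angles nearest the present ones, or None.
- robot.read_state(): the state.
- robot.capture(name): name is "scene" or "top" or "wrist"; returns the picture (384x512x3 uint8, red, green, blue); there is no depth.
- robot.camera_params(name): a dict with "fx", "fy", "cx", "cy" (pixels), "pose" (4x4, takes a point from camera to world coordinates). Camera axes: x right, y down, z forward; pixel columns grow to the right and rows downward; lengths in m; the calibration is good to about 2 mm. A picture is of the moment at which its call begins: read the wrist's pose just before it. camera_params takes no time and is no camera call; for the wrist camera it gives the pose at the moment of the call.
A pose or a line that the arm cannot do raises robot.IKError and nothing moves.
- robot.close_job(): hands the job in; it is judged then, once.
The state is a dict: "clock": time; "qpos": joint angles; "qd": joint speeds; "joint_efforts": joint torques, N m; "ee_pos": TCP position; "ee_rot": TCP orientation; "wrist_force": force on the tool from outside, world axes, zero at the start; "wrist_torque": the same for the moment, N m; "grip_width": finger opening in m; "gripper_force": force on a finger pad.
Only numpy, scipy, OpenCV 4.12 (cv2) and the standard library are available. Lean on these libraries where they do the work, as an engineer would, in place of code of your own. Each camera call takes 0.05 s, during which the arm holds its last target. There are 200 camera calls.

## Working session

There is one attempt and no reset: what is moved stays moved. The work goes in short steps, each a Python script; the robot and the scene stay as the last script left them, time stands still between calls to the robot, and variables do not carry over. Pictures are saved under pics/ and viewed, at most 10 in all, crops included, and the job is handed in when it is done.

```bash
mkdir -p pics; ls
python3 - <<'E'
from station import robot
import cv2,numpy as np
for n in ("scene","top"):
    im=robot.capture(n); cv2.imwrite(f"pics/{n}0.png",im[:,:,::-1])
    p=robot.camera_params(n); print(n,p["fx"],p["fy"],p["cx"],p["cy"]);print(np.round(p["pose"],4).tolist())
s=robot.read_state();print(s)
a=cv2.imread("pics/scene0.png");b=cv2.imread("pics/top0.png")
cv2.imwrite("pics/both0.png",cv2.resize(np.vstack([a,b]),None,fx=.78,fy=.78))
E
```

```text
pics
station.py
scene 377.4879183694616 377.4879183694616 253.4634043565667 190.52311675954465
[[-0.5788, -0.5011, 0.6433, -0.0648], [-0.8154, 0.3635, -0.4505, 0.1608], [-0.0081, -0.7854, -0.619, 0.6191], [0.0, 0.0, 0.0, 1.0]]
top 429.1846476054992 429.1846476054992 255.62354846622125 196.48990952889073
[[0.0237, -0.9938, 0.1088, 0.4061], [-0.9997, -0.0231, 0.0069, -0.2575], [-0.0043, -0.1089, -0.994, 1.0068], [0.0, 0.0, 0.0, 1.0]]
{'clock': 0.1, 'qpos': array([ 1.10140639e+00,  3.51176874e-01,  1.65235633e+00, -1.43896744e-05,
        1.13910411e+00, -8.45889958e-02]), 'qd': array([-0.00184807, -0.0003889 , -0.00179523, -0.0006137 ,  0.00017607,
        0.00144292]), 'joint_efforts': array([ 3.05837202e-04, -4.98027241e+01, -2.85705847e+01,  7.00364728e-02,
        2.38404638e-02, -5.65232904e-05]), 'ee_pos': array([0.206289  , 0.50951253, 0.2181597 ]), 'ee_rot': array([-6.00659999e-01, -3.08335751e+00,  1.58387938e-03]), 'wrist_force': array([-0.6730101 , -0.22759706, -0.91514123]), 'wrist_torque': array([ 0.01072245, -0.00343173, -0.00845693]), 'gripper_force': 0.0, 'grip_width': 0.09283919946094235}
```

View pics/both0.png

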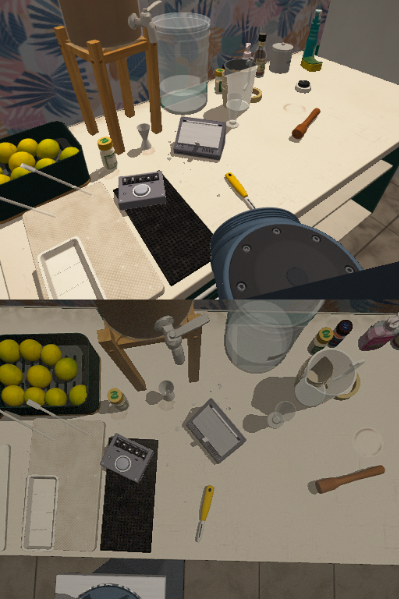

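Run:
```python
import cv2,numpy as np
a=cv2.imread("pics/scene0.png");b=cv2.imread("pics/top0.png")
A=cv2.resize(a[135:285,140:300],None,fx=5,fy=5,interpolation=cv2.INTER_CUBIC)[:600,:800]
cv2.imwrite("pics/cs.png",cv2.resize(a[140:275,140:300],None,fx=4.44*1.1,fy=4.44,interpolation=cv2.INTER_CUBIC)[:600,:800] if 0 else cv2.resize(a[145:265,140:300],(800,600),interpolation=cv2.INTER_CUBIC))
cv2.imwrite("pics/ct.png",cv2.resize(b[115:250,120:320],(800,540),interpolation=cv2.INTER_CUBIC))
```

```text
(no output)
```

View pics/cs.png

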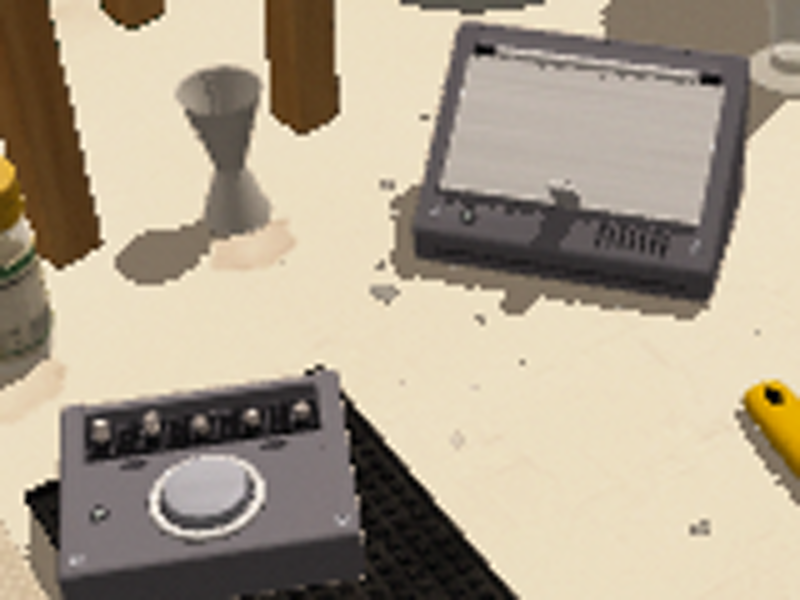

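View pics/ct.png

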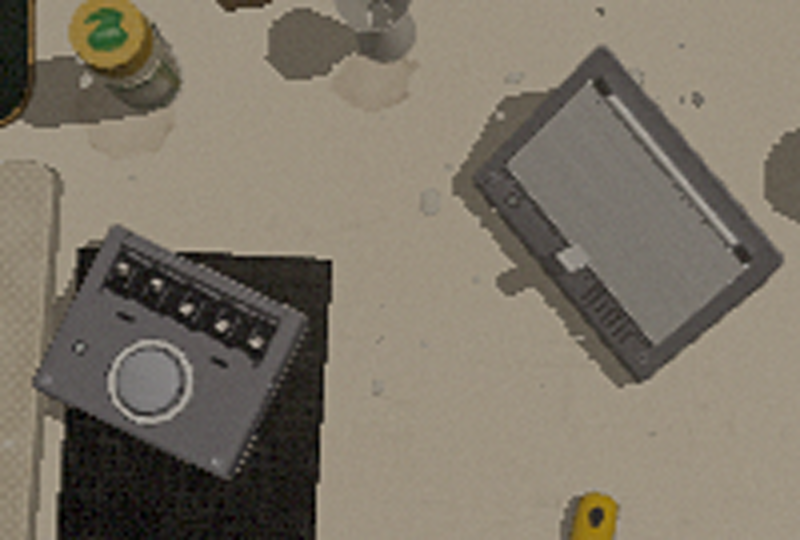

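```bash
cat > h.py <<'E'
import numpy as np, cv2
from scipy.optimize import least_squares
from scipy.spatial.transform import Rotation as R
def proj(p,X):
    T=np.linalg.inv(p["pose"]); X=np.atleast_2d(X)@T[:3,:3].T+T[:3,3]
    return np.c_[p["fx"]*X[:,0]/X[:,2]+p["cx"],p["fy"]*X[:,1]/X[:,2]+p["cy"]]
def place(v,M):  # v=x,y,z,yaw
    return np.asarray(M)@R.from_euler('z',v[3]).as_matrix().T+v[:3]
def fit(obs,v0):  # obs: list of (params, model pts, pixels)
    f=lambda v:np.concatenate([(proj(p,place(v,M))-u).ravel() for p,M,u in obs])
    s=least_squares(f,v0,loss='soft_l1'); return s.x,f(s.x)
E
python3 - <<'E'
from h import *
from station import robot
T=robot.camera_params("top");S=robot.camera_params("scene")
t=lambda a:(np.array(a,float)+.5)/4+[120,115]-.5
s=lambda a:(np.array(a,float)+.5)/5+[140,145]-.5
q=lambda x,y,z:[x/1e3,y/1e3,z/1e3]
bl,br,fl,fr=q(49,78,91),q(49,-78,91),q(-49,78,22),q(-49,-78,22)
fbl,fbr=q(-49,78,0),q(-49,-78,0)
v,r=fit([(T,[bl,br,fl,fr],t([[602,47],[781,258],[477,178],[640,380]])),
 (S,[bl,br,fl,fr,fbl,fbr],s([[462,25],[748,55],[416,228],[708,272],[416,256],[706,300]]))],[.55,-.3,0,-.87])
print(v.round(4),r.round(1))
bl,br,fl,fr,b=q(52,62,32),q(52,-62,32),q(-52,62,32),q(-52,-62,32),q(-20,0,42)
v,r=fit([(T,[bl,br,fl,fr,b],t([[118,228],[306,318],[37,382],[230,478],[149,381]])),
 (S,[bl,br,fl,fr,b],s([[62,408],[335,372],[62,583],[362,535],[208,487]]))],[.45,0,0,-.5])
print(v.round(4),r.round(1))
print(place(v,[b]))
E
```

```text
[ 0.5737 -0.2938  0.0027 -0.8631] [ 0.6 -2.   1.9  0.2 -1.7 -0.5  0.3  0.9 -0.7 -2.1  0.7 -0.7 -1.4  0.3
  0.5  0.6 -0.9  1.4  0.6  1.8]
[ 0.4945 -0.0401  0.0056 -0.4208] [-0.4 -1.5  1.1 -0.9 -1.   0.9 -0.3  0.5  0.8 -0.2 -0.1  0.1  0.9 -0.4
 -0.7  0.2  0.6  0.5 -0.2  0.1]
[[ 0.47626725 -0.03192696  0.04762711]]
```

```bash
cat >> h.py <<'E'
def rv(zt,yt):
    z=np.array(zt,float);z/=np.linalg.norm(z);y=np.array(yt,float);y-=z*(y@z);y/=np.linalg.norm(y)
    return R.from_matrix(np.c_[np.cross(y,z),y,z]).as_rotvec()
def fr(yaw):
    c,s=np.cos(yaw),np.sin(yaw); return np.array([c,s,0]),np.array([-s,c,0])
E
python3 - <<'E'
from h import *
from station import robot
p=robot.camera_params("wrist"); s=robot.read_state()
Rt=R.from_rotvec(s["ee_rot"]).as_matrix()
print("cam in tool",(Rt.T@(p["pose"][:3,3]-s["ee_pos"])).round(3),(Rt.T@p["pose"][:3,:3]).round(3).tolist(),p["fx"],p["cx"],p["cy"])
xr,yr=fr(-.863); xc,yc=fr(-.42)
a=np.radians(35); zt=xr*np.sin(a)+np.array([0,0,-np.cos(a)])
n=-zt; row=np.array([.5737,-.2938,.055])
for nm,pos,z,y in [("call",[.45,-.03,.3],[0,0,-1],yc),("rec",row+n*.12,zt,yr),("tabgrip",row+n*.05,zt,xr),("lift",row+[0,0,.12],-xr*.5+np.array([0,0,-1]),xr)]:
    for sg in (1,-1):
        q=robot.ik(pos,rv(z,sg*np.array(y))); print(nm,sg,None if q is None else np.round(q,2))
E
```

```text
cam in tool [ 0.07   0.001 -0.167] [[0.0, -0.967, -0.255], [1.0, 0.0, 0.0], [-0.0, -0.255, 0.967]] 296.51217019882944 250.5158117691617 191.58196593464672
call 1 [-0.17  0.09  1.78  0.    1.27 -1.32]
call -1 [-0.17  0.09  1.78  0.    1.27  1.82]
rec 1 [-0.38  0.33  2.02 -0.88  0.35 -0.32]
rec -1 [-0.38  0.33  2.02 -0.88  0.35  2.83]
tabgrip 1 [-0.42  0.49  1.97 -1.13  0.27  1.49]
tabgrip -1 [-0.42  0.49  1.97 -1.13  0.27 -1.65]
lift 1 [-0.6   0.81  1.06  0.12  1.71  0.26]
lift -1 None
```

```bash
cat > look.py <<'E'
from h import *
from station import robot
import json
def look(name):
    p=robot.camera_params("wrist"); im=robot.capture("wrist"); cv2.imwrite(f"pics/{name}.png",im[:,:,::-1])
    json.dump({k:np.asarray(v).tolist() for k,v in p.items()},open(f"pics/{name}.json","w"))
def load(name):
    d=json.load(open(f"pics/{name}.json")); d["pose"]=np.array(d["pose"]); return d
E
python3 - <<'E'
from look import *
xc,yc=fr(-.42)
robot.goto([.48,-.035,.17],rv([0,0,-1],yc)); look("w1")
xr,yr=fr(-.863); a=np.radians(35); zt=xr*np.sin(a)+np.array([0,0,-np.cos(a)])
robot.goto(np.array([.5737,-.2938,.055])-zt*.12,rv(zt,yr)); look("w2")
print(robot.read_state()["clock"])
a=cv2.imread("pics/w1.png");b=cv2.imread("pics/w2.png")
cv2.imwrite("pics/w1v.png",cv2.resize(a,(800,600),interpolation=cv2.INTER_CUBIC));cv2.imwrite("pics/w2v.png",cv2.resize(b,(800,600),interpolation=cv2.INTER_CUBIC))
E
```

```text
3.3417
```

View pics/w1v.png

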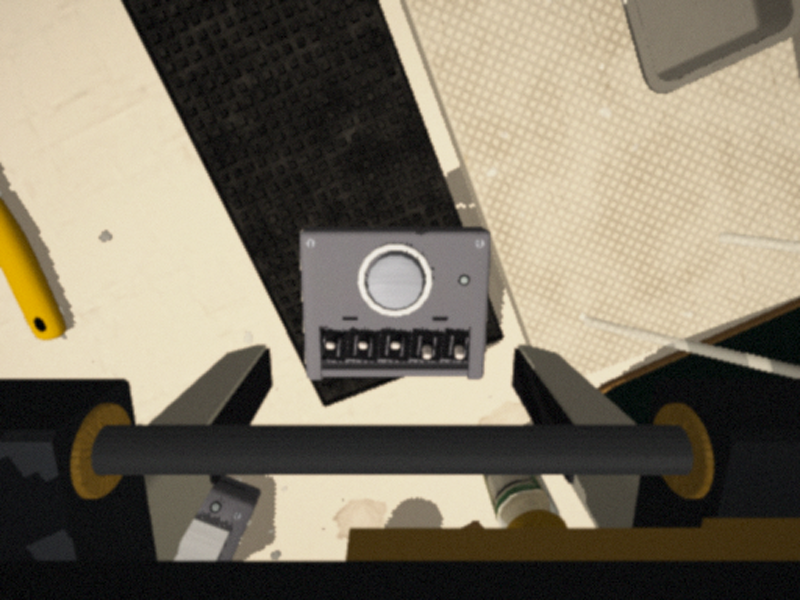

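View pics/w2v.png

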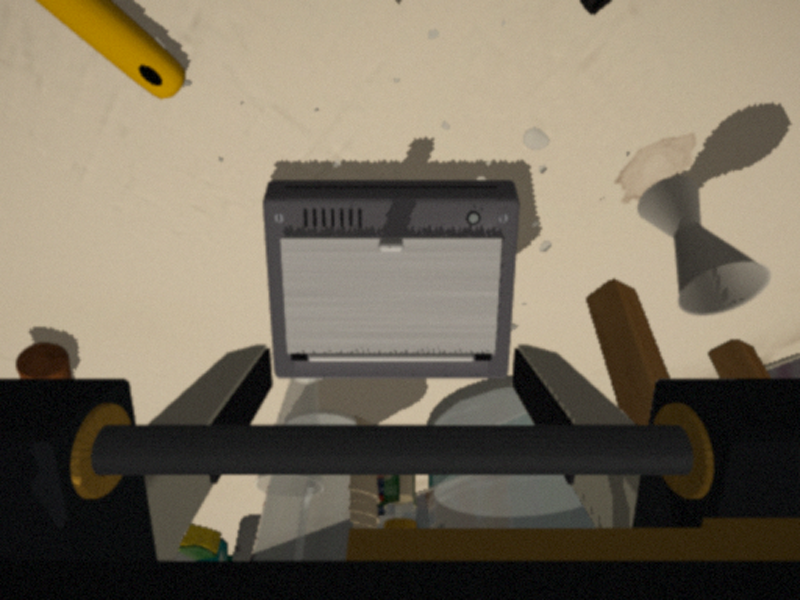

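```bash
cat > fits.py <<'E'
from look import *
T=robot.camera_params("top");S=robot.camera_params("scene")
t=lambda a:(np.array(a,float)+.5)/4+[120,115]-.5
s=lambda a:(np.array(a,float)+.5)/5+[140,145]-.5
w=lambda a:(np.array(a,float)+.5)/1.5625-.5
q=lambda x,y,z:[x/1e3,y/1e3,z/1e3]
E
python3 - <<'E'
from fits import *
W1,W2=load("w1"),load("w2")
bl,br,fl,fr_=q(49,78,91),q(49,-78,91),q(-49,78,22),q(-49,-78,22)
fbl,fbr=q(-49,78,0),q(-49,-78,0)
oT=(T,[bl,br,fl,fr_],t([[602,47],[781,258],[477,178],[640,380]]))
oS=(S,[bl,br,fl,fr_,fbl,fbr],s([[462,25],[748,55],[416,228],[708,272],[416,256],[706,300]]))
oW=(W2,[bl,br,fl,fr_],w([[513,377],[275,377],[517,197],[265,197]]))
for o in ([oW],[oT,oS,oW]):
    v,r=fit(o,[.57,-.29,0,-.87]); print(v.round(4),r.round(1))
bl,br,fl,f2,b=q(52,62,32),q(52,-62,32),q(-52,62,32),q(-52,-62,32),q(-20,0,42)
o1=(T,[bl,br,fl,f2,b],t([[118,228],[306,318],[37,382],[230,478],[149,381]]))
o2=(S,[bl,br,fl,f2,b],s([[62,408],[335,372],[62,583],[362,535],[208,487]]))
o3=(W1,[bl,br,fl,f2,b],w([[482,377],[314,377],[491,230],[302,230],[395,280]]))
for o in ([o3],[o1,o2,o3]):
    v,r=fit(o,[.45,0,0,-.5]); print(v.round(4),r.round(1))
print(place(v,[b]))
for x in (4.5,-4.5):
    M=[q(28+x,y,37) for y in (44,22,0,-22,-44)]
    print(x,((proj(W1,place(v,M))+.5)*1.5625-.5).round(0).tolist(),((proj(T,place(v,M))-[120,115])*4).round(0).tolist())
E
```

```text
[ 0.5771 -0.296  -0.0041 -0.8598] [-4.3  0.1  1.2  0.2  0.7 -0.3 -0.4 -0. ]
[ 0.576  -0.2949 -0.0024 -0.8598] [ 0.9 -2.3  2.2 -0.7 -1.1 -0.9  0.8  0.1 -0.8 -0.9  0.3  0.4 -1.4  1.3
  0.3  1.5 -0.8  2.4  0.3  2.6 -3.9  0.7  0.5  0.8  1.2 -0.5 -1.2 -0.3]
[ 0.4961 -0.0372 -0.0013 -0.417 ] [ 0.6 -0.5 -2.9 -0.3 -0.3 -0.   0.1  0.2  0.9  0.6]
[ 0.495  -0.038   0.0031 -0.4206] [-1.  -1.6  0.4 -1.  -1.5  0.8 -1.   0.3  0.1 -0.3 -0.8  1.2  0.1  0.7
 -1.5  1.3 -0.2  1.6 -1.   1.2  0.1  0.7 -4.8  0.5 -0.4 -0.  -1.8 -0.2
 -0.2  0.9]
[[ 0.47669655 -0.02986735  0.04509354]]
4.5 [[459.0, 355.0], [427.0, 355.0], [394.0, 355.0], [362.0, 355.0], [330.0, 355.0]] [[123.0, 263.0], [157.0, 279.0], [192.0, 296.0], [226.0, 312.0], [261.0, 329.0]]
-4.5 [[459.0, 342.0], [427.0, 342.0], [394.0, 342.0], [362.0, 342.0], [330.0, 342.0]] [[116.0, 277.0], [150.0, 293.0], [185.0, 310.0], [219.0, 326.0], [254.0, 343.0]]
```

Run:
```python
from fits import *
W1,W2=load("w1"),load("w2")
A=np.radians(35.1);up=np.array([np.cos(A),0,np.sin(A)]);n=np.array([-np.sin(A),0,np.cos(A)])
C=np.array([0,0,.0565])
def res(p,full=False):
    v=[p[0],p[1],0,p[2]];c=p[3]
    bl,br,fl,f2=q(49,78,91),q(49,-78,91),q(-49,78,22),q(-49,-78,22); fb=[q(-49,78,0),q(-49,-78,0)]
    row=C+up*c-n*.012
    P=lambda u,y,h:row+up*u+n*h+np.array([0,y,0])
    pf=[P(-.040,.068,.015),P(-.040,-.068,.015)]; tab=[P(-.0375,0,.039)]
    o=[(T,[bl,br,fl,f2]+pf,t([[602,47],[781,258],[477,178],[640,380],[510,170],[652,347]])),
     (S,[bl,br,fl,f2]+fb+pf,s([[462,25],[748,55],[416,228],[708,272],[416,256],[706,300],[440,190],[698,225]])),
     (W2,[bl,br,fl,f2]+pf+tab,w([[507,377],[275,377],[517,197],[265,197],[502,237],[280,237],[391,248]]))]
    return np.concatenate([(proj(pp,place(v,M))-u).ravel() for pp,M,u in o])
r=least_squares(res,[.575,-.294,-.86,0],loss='soft_l1');print(r.x.round(4));print(res(r.x).reshape(-1,2).round(1).tolist())
bl,br,fl,f2,b=q(52,62,32),q(52,-62,32),q(-52,62,32),q(-52,-62,32),q(-20,0,42)
def r2(p):
    v=[p[0],p[1],.008,p[2]]
    o=[(T,[bl,br,fl,f2,b],t([[118,228],[306,318],[37,382],[230,478],[149,381]])),(W1,[br,fl,f2,b],w([[314,377],[491,230],[302,230],[395,280]]))]
    return np.concatenate([(proj(pp,place(v,M))-u).ravel() for pp,M,u in o])
k=least_squares(r2,[.495,-.038,-.42],loss='soft_l1');print(k.x,place([k.x[0],k.x[1],.008,k.x[2]],[b]))
```

```text
[ 0.5748 -0.294  -0.8621  0.0041]
[[0.6, -2.1], [1.8, -0.2], [-1.5, -0.7], [0.4, 0.5], [-1.3, -1.6], [1.0, -0.2], [-0.9, -1.4], [0.4, -0.0], [-1.5, 0.9], [0.3, 1.2], [-1.0, 2.0], [0.3, 2.3], [-0.8, -0.2], [-0.1, 0.5], [0.2, 2.1], [-0.6, 2.0], [1.8, -0.1], [-2.3, -0.1], [0.0, 0.3], [-0.5, 0.2], [-0.3, -0.6]]
[ 0.4941276  -0.03767236 -0.42338482] [[ 0.47589353 -0.02945539  0.05      ]]
```

```bash
cat > rec.py <<'E'
from look import *
A=np.radians(35.1);X0,Y0,YAW=.5748,-.294,-.8621
xr,yr=fr(YAW);ez=np.array([0,0,1.])
up=xr*np.cos(A)+ez*np.sin(A);nn=-xr*np.sin(A)+ez*np.cos(A)
ROW=np.array([X0,Y0,.0565])+up*.0041-nn*.012
P=lambda u,y,h:ROW+(up*u+yr*y+nn*h)/1e3          # mm
def O(phi,across):                                # phi deg: tool's back direction in the slope plane, 90 = square
    f=np.radians(phi); z=-(up*np.cos(f)+nn*np.sin(f))
    return rv(z, yr if across else up*np.sin(f)-nn*np.cos(f))
def arc(u,h,th):                                  # cover point given when shut -> at opening th
    d=np.array([u-38,h-13.5]);c,s=np.cos(th),np.sin(th)
    return 38+c*d[0]+s*d[1], 13.5-s*d[0]+c*d[1]
def st(m=""):
    s=robot.read_state();d=s["ee_pos"]-ROW
    print(m,"t%.2f"%s["clock"],"F",s["wrist_force"].round(1),"uyh",(1e3*np.array([d@up,d@yr,d@nn])).round(1),"g%.4f"%s["grip_width"]); return s
E
cat > a.py <<'E'
from rec import *
import sys
pl=[(-37.5,0,80,90,0),(-37.5,0,19,90,0)]
for k in range(1,7):
    th=np.radians(7.5*k); u,h=arc(-37.5,19,th); pl.append((u,0,h,90-7.5*k,0))
u,h=arc(-37.5,90,np.radians(45)); pl.append((u,0,h,45,0))
pl+=[(-50,0,130,75,1),(-50,0,60,90,1),(58,0,60,90,1)]
if len(sys.argv)<2:
    print(ROW)
    for p in pl: print(p,np.round(robot.ik(P(*p[:3]),O(*p[3:])),2))
else:
    go=lambda p,f=.08:robot.servo_line(P(*p[:3]),O(*p[3:]),feed=f)
    robot.grip(.035,10); robot.goto(P(*pl[0][:3]),O(*pl[0][3:])); go(pl[1]); st("at tab")
    robot.grip(0,10); st("grip")
    for p in pl[2:8]: go(p,.06); st()
    look("lift")
    robot.grip(.035); go(pl[8],.15); st("rel")
E
python3 a.py
```

```text
[ 0.58147407 -0.30178531  0.04903972]
(-37.5, 0, 80, 90, 0) [-0.38  0.46  2.05 -1.29  0.28  1.68]
(-37.5, 0, 19, 90, 0) [-0.42  0.6   1.98  4.7   0.25  1.95]
(np.float64(-36.1361929765124), 0, np.float64(28.80767425016985), 82.5, 0) [-0.44  0.57  1.92 -0.75  0.28  1.11]
(np.float64(-33.50389513676079), 0, np.float64(38.35342994983019), 75.0, 0) [-0.46  0.56  1.85 -0.32  0.43  0.67]
(np.float64(-29.648145826594153), 0, np.float64(47.47393657237636), 67.5, 0) [-0.49  0.56  1.76 -0.14  0.62  0.48]
(np.float64(-24.634917985725124), 0, np.float64(56.01313972081441), 60.0, 0) [-0.51  0.58  1.67 -0.04  0.8   0.38]
(np.float64(-18.54998933244029), 0, np.float64(63.8249312617602), 52.5, 0) [-0.53  0.62  1.57  0.02  0.99  0.32]
(np.float64(-11.497474683058332), 0, np.float64(70.77564927611036), 45.0, 0) [-0.55  0.67  1.46  0.06  1.18  0.29]
(np.float64(38.70710678118654), 0, np.float64(120.98023074035524), 45, 0) [-0.55  0.61  1.38  0.05  1.32  0.29]
(-50, 0, 130, 75, 1) [-0.41  0.36  1.96 -0.31  0.52 -0.88]
(-50, 0, 60, 90, 1) [-0.38  0.51  2.05 -1.48  0.27  0.31]
(58, 0, 60, 90, 1) [-0.46  0.49  1.84 -0.77  0.33 -0.5 ]
```

```bash
python3 - <<'E'
s=open('a.py').read()
s=s.replace("(-37.5,0,80,90,0),(-37.5,0,19,90,0)","(-28,0,80,81,0),(-37.2,0,19.5,81,0)").replace("range(1,7)","range(2,7)").replace("pl[2:8]","pl[2:7]").replace("go(pl[8]","go(pl[7]")
s=s.replace("(-50,0,60,90,1),(58,0,60,90,1)","(-50,0,60,80,1),(56,0,60,80,1)")
open('a.py','w').write(s)
E
python3 a.py && python3 a.py go
```

```text
[ 0.58147407 -0.30178531  0.04903972]
(-28, 0, 80, 81, 0) [-0.43  0.45  1.94 -0.53  0.38  0.89]
(-37.2, 0, 19.5, 81, 0) [-0.45  0.59  1.9  -0.66  0.29  1.01]
(np.float64(-33.50389513676079), 0, np.float64(38.35342994983019), 75.0, 0) [-0.46  0.56  1.85 -0.32  0.43  0.67]
(np.float64(-29.648145826594153), 0, np.float64(47.47393657237636), 67.5, 0) [-0.49  0.56  1.76 -0.14  0.62  0.48]
(np.float64(-24.634917985725124), 0, np.float64(56.01313972081441), 60.0, 0) [-0.51  0.58  1.67 -0.04  0.8   0.38]
(np.float64(-18.54998933244029), 0, np.float64(63.8249312617602), 52.5, 0) [-0.53  0.62  1.57  0.02  0.99  0.32]
(np.float64(-11.497474683058332), 0, np.float64(70.77564927611036), 45.0, 0) [-0.55  0.67  1.46  0.06  1.18  0.29]
(np.float64(38.70710678118654), 0, np.float64(120.98023074035524), 45, 0) [-0.55  0.61  1.38  0.05  1.32  0.29]
(-50, 0, 130, 75, 1) [-0.41  0.36  1.96 -0.31  0.52 -0.88]
(-50, 0, 60, 80, 1) [-0.42  0.5   1.96 -0.58  0.33 -0.62]
(56, 0, 60, 80, 1) [-0.49  0.51  1.73 -0.32  0.51 -0.95]
at tab t6.42 F [-0.1  0.4 -0.4] uyh [-37.2   0.1  19.5] g0.0349
grip t6.98 F [-5.9 11.6 -0.4] uyh [-39.9  -0.4  19.7] g0.0075
 t7.46 F [-4.   4.6  1. ] uyh [-34.6  -0.2  38.7] g0.0052
 t7.80 F [-2.8  5.7  2.7] uyh [-30.8  -0.2  47.8] g0.0053
 t8.12 F [-4.1  5.7  2.6] uyh [-25.8  -0.2  56.4] g0.0051
 t8.43 F [-4.9  4.8  3.9] uyh [-19.7  -0.2  64.2] g0.0049
 t8.75 F [-4.5  4.5  4.6] uyh [-12.6  -0.2  71.2] g0.0049
rel t10.12 F [-0.8 -0.1 -0.7] uyh [ 3.790e+01 -1.000e-01  1.206e+02] g0.0349
```

Run:
```python
from rec import *
robot.goto(P(-50,0,130),O(75,1)); robot.grip(0)
robot.servo_line(P(-50,0,60),O(80,1),feed=.15); st()
for u in (0,45,52,55,57):
    robot.servo_line(P(u,0,60),O(80,1),feed=.1); s=st()
    f=s["wrist_force"]@up
    if f<-8: break
robot.servo_line(P(u-25,0,66),O(80,1),feed=.12)
robot.servo_line(P(-60,0,100),O(80,1),feed=.2)
st(); look("open"); cv2.imwrite("pics/openv.png",cv2.resize(cv2.imread("pics/open.png"),(800,600),interpolation=cv2.INTER_CUBIC))
```

```text
t12.53 F [-0.4  0.1 -0.1] uyh [-50.    0.   60.2] g0.0005
 t13.18 F [-0.4  0.4  0.1] uyh [ 0.7  0.2 60.6] g0.0005
 t13.78 F [-0.1  0.6 -0.1] uyh [44.5 -0.2 59.9] g0.0005
 t14.03 F [ 0.  -0.2 -0.5] uyh [52.1  0.  60. ] g0.0008
 t14.28 F [-2.9  6.  -2.8] uyh [52.9 -0.1 59.8] g0.0001
 t14.53 F [-5.1 10.4 -4.2] uyh [53.2 -0.2 59.6] g0.0005
 t15.54 F [ 0.2  0.3 -0.1] uyh [-58.4   0.4  99.8] g0.0002
```

View pics/openv.png

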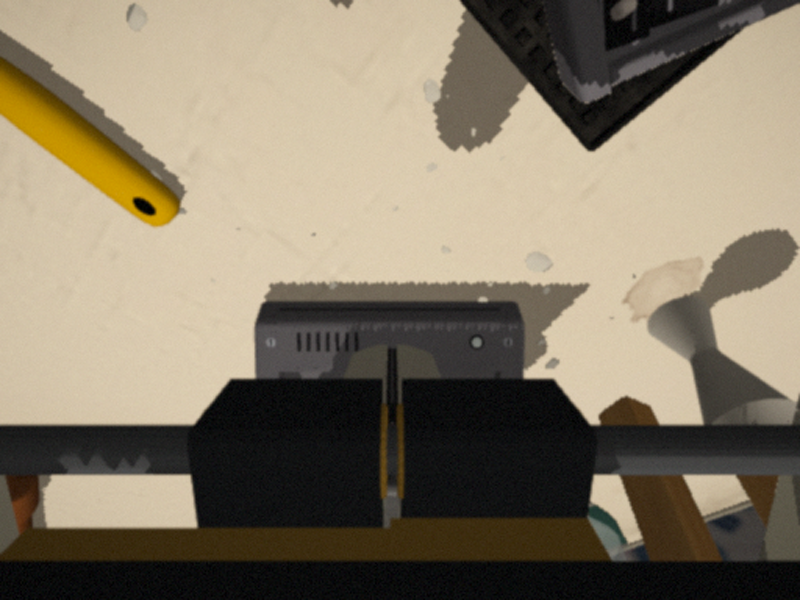

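Run:
```python
from rec import *
robot.grip(.093)
robot.servo_line(P(-15,0,110),O(80,1),feed=.25); st(); look("well")
a=cv2.imread("pics/well.png"); cv2.imwrite("pics/wellv.png",cv2.resize(a[130:280,156:356],(800,600),interpolation=cv2.INTER_CUBIC))
W=load("well")
for k in (4.5,-4.5): print(k,((proj(W,[P(k,y,10.6) for y in (44,22,0,-22,-44)])-[156,130])*4).round(0).tolist())
```

```text
t17.40 F [-0.5 -0.3 -0.6] uyh [-1.440e+01 -1.000e-01  1.101e+02] g0.0928
4.5 [[560.0, 396.0], [467.0, 396.0], [374.0, 396.0], [281.0, 396.0], [187.0, 396.0]]
-4.5 [[561.0, 358.0], [467.0, 358.0], [374.0, 358.0], [280.0, 358.0], [187.0, 358.0]]
```

View pics/wellv.png

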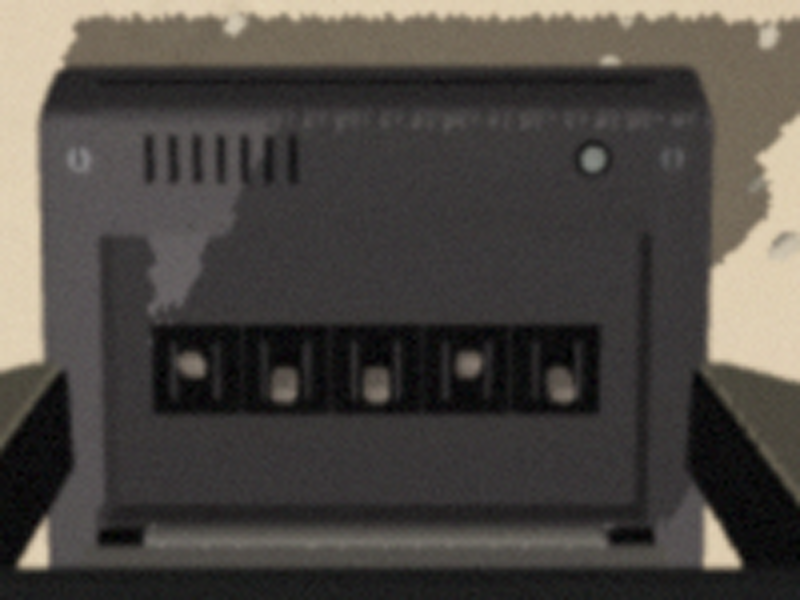

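```bash
cat > lev.py <<'E'
from rec import *
import sys
F=83
seq=[(22,73,-20,-6.5),(0,-51,18,5),(-22,-73,18,5)]
for y,ty,u0,u1 in seq:
    for u,h in ((u0,45),(u0,6),(u1,6),(u0,6),(u0,45)):
        if len(sys.argv)<2: print(np.round(robot.ik(P(u,ty,h),O(F,1)),2)); continue
        robot.servo_line(P(u,ty,h),O(F,1),feed=.05 if u==u1 else .15); s=st()
        if np.linalg.norm(s["wrist_force"])>15: sys.exit("force")
if len(sys.argv)>1:
    robot.servo_line(P(-15,0,110),O(80,1),feed=.25); look("well2")
    cv2.imwrite("pics/well2v.png",cv2.resize(cv2.imread("pics/well2.png")[130:280,156:356],(800,600),interpolation=cv2.INTER_CUBIC))
E
python3 lev.py && python3 lev.py go
```

```text
[-0.32  0.58  1.81 -0.67  0.41 -0.45]
[-0.34  0.66  1.77 -0.71  0.37 -0.42]
[-0.35  0.66  1.74 -0.66  0.39 -0.48]
[-0.34  0.66  1.77 -0.71  0.37 -0.42]
[-0.32  0.58  1.81 -0.67  0.41 -0.45]
[-0.56  0.5   1.89 -0.47  0.32 -0.86]
[-0.57  0.58  1.85 -0.52  0.28 -0.81]
[-0.57  0.58  1.87 -0.58  0.25 -0.75]
[-0.57  0.58  1.85 -0.52  0.28 -0.81]
[-0.56  0.5   1.89 -0.47  0.32 -0.86]
[-0.6   0.48  1.91 -0.43  0.3  -0.93]
[-0.61  0.57  1.87 -0.48  0.25 -0.88]
[-0.61  0.57  1.89 -0.54  0.23 -0.81]
[-0.61  0.57  1.87 -0.48  0.25 -0.88]
[-0.6   0.48  1.91 -0.43  0.3  -0.93]
 t18.25 F [-1.  -0.9 -0.2] uyh [-20.5  72.6  45.2] g0.0931
 t18.66 F [-0.   0.5 -0.2] uyh [-20.   72.5   6.3] g0.0928
 t19.07 F [-7.7 13.6  2.4] uyh [-8.7 72.8  7.2] g0.0930force
```

```bash
python3 - <<'E'
from rec import *
robot.servo_line(P(-20,73,6),feed=.1); robot.servo_line(P(-20,73,45),feed=.2); st()
E
sed -i 's/^seq=.*/seq=[(0,-51,18,6.5),(-22,-73,18,6.5)]/; s/>15/>22/' lev.py; sed -i 's/^for y,ty/if len(sys.argv)>1: robot.servo_line(P(18,-51,60),O(F,1),feed=.25)\nfor y,ty/' lev.py
python3 lev.py go
```

```text
t19.70 F [0.5 0.7 0.3] uyh [-18.6  73.5  45.7] g0.0928
 t20.62 F [0.4 0.1 0.2] uyh [ 16.8 -50.2  44.3] g0.0932
 t21.03 F [ 0.4 -0.2 -0.6] uyh [ 17.5 -50.8   6.2] g0.0927
 t21.42 F [0.1 0.3 1.4] uyh [  7.1 -50.8   6.7] g0.0933
 t21.67 F [0.4 0.4 1.1] uyh [ 18.5 -51.    6.2] g0.0930
 t22.07 F [-1.  -0.8  0.8] uyh [ 18.  -50.9  45. ] g0.0927
 t22.38 F [-0.   0.4  0.1] uyh [ 17.6 -73.5  44.3] g0.0928
 t22.78 F [0.5 0.3 0.6] uyh [ 17.4 -72.7   5.8] g0.0931
 t23.17 F [ 0.6 -0.2  0.6] uyh [  7.1 -72.7   6.6] g0.0932
 t23.42 F [-0.8 -0.   0.7] uyh [ 18.5 -73.    6.2] g0.0929
 t23.82 F [ 0.4 -0.5 -0.1] uyh [ 18. -73.  45.] g0.0928
```

View pics/well2v.png

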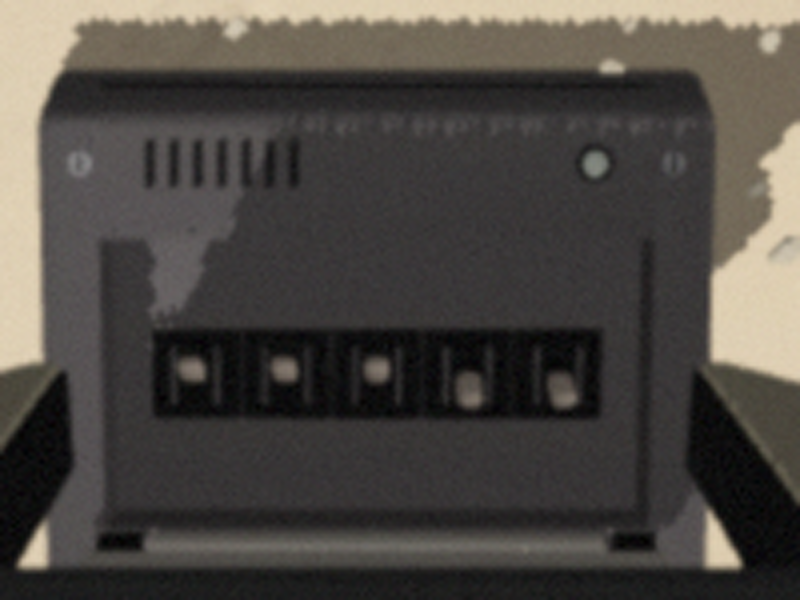

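```bash
cat > close.py <<'E'
from fits import *
from rec import *
import sys
def pz(p,u,z):
    d=p["pose"][:3,:3]@np.array([(u[0]-p["cx"])/p["fx"],(u[1]-p["cy"])/p["fy"],1]);o=p["pose"][:3,3];return o+d*(z-o[2])/d[2]
Y=35
def at(th,rho,extra,phi):
    psi=np.radians(180-th); n=psi-np.pi/2
    d=1.5+7.5*abs(np.cos(psi-np.radians(phi)))+extra
    return P(38+rho*np.cos(psi)+d*np.cos(n),Y,13.5+rho*np.sin(psi)+d*np.sin(n)),O(phi,1)
pl=[at(120.3,110,25,55),at(120.3,62,6,52)]
ths=np.r_[np.arange(118,3,-9.5),0]
pl+=[at(t,62+6*(1-t/118),-1.5,52+28*(1-t/118)) for t in ths]
pl+=[at(0,68,-3,80),at(0,68,40,80)]
if len(sys.argv)<2:
    for nm,u in (("glass",(237,143)),("glassL",(206,128)),("glassR",(268,128)),("cup",(298,159))):
        g=pz(S,u,0)-[X0,Y0,0]; print(nm,(1e3*np.array([g@xr,g@yr])).round())
    for p,o in pl:
        g=p-[X0,Y0,0];print((1e3*np.array([g@xr,g@yr,g[2]])).round(),np.round(robot.ik(p,o),2))
else:
    robot.grip(0); robot.servo_line(P(20,Y,150),O(65,1),feed=.25)
    for i,(p,o) in enumerate(pl):
        robot.servo_line(p,o,feed=.2 if i<2 else .09)
        s=st(i)
        if np.linalg.norm(s["wrist_force"])>25: sys.exit("force")
E
python3 close.py
```

```text
glass [222. 115.]
glassL [292. 243.]
glassR [339.  40.]
cup [176. -86.]
[ 58.  35. 194.] [-0.52  0.67  1.19 -0.    1.27 -1.23]
[ 43.  35. 145.] [-0.52  0.72  1.24  0.02  1.23 -1.24]
[ 33.  35. 144.] [-0.52  0.7   1.27  0.02  1.22 -1.23]
[ 23.  35. 144.] [-0.51  0.67  1.34  0.    1.15 -1.22]
[ 12.  35. 141.] [-0.5   0.63  1.4  -0.01  1.08 -1.2 ]
[  2.  35. 137.] [-0.48  0.61  1.46 -0.03  1.01 -1.18]
[ -8.  35. 131.] [-0.47  0.58  1.52 -0.05  0.94 -1.15]
[-16.  35. 123.] [-0.46  0.57  1.58 -0.07  0.86 -1.12]
[-23.  35. 114.] [-0.45  0.56  1.63 -0.1   0.79 -1.09]
[-28.  35. 104.] [-0.44  0.55  1.67 -0.14  0.71 -1.05]
[-31.  35.  93.] [-0.43  0.55  1.72 -0.18  0.64 -1.  ]
[-33.  35.  81.] [-0.42  0.56  1.75 -0.24  0.57 -0.94]
[-32.  35.  69.] [-0.41  0.57  1.78 -0.31  0.5  -0.87]
[-29.  35.  57.] [-0.41  0.59  1.8  -0.4   0.43 -0.78]
[-25.  35.  48.] [-0.4   0.61  1.82 -0.51  0.38 -0.66]
[-23.  35.  44.] [-0.4   0.62  1.82 -0.57  0.36 -0.6 ]
[-22.  35.  43.] [-0.4   0.62  1.82 -0.57  0.36 -0.6 ]
[-47.  35.  78.] [-0.38  0.53  1.87 -0.53  0.4  -0.63]
```

```bash
python3 close.py go
python3 - <<'E'
from rec import *
robot.grip(.093); robot.servo_line(P(-20,0,120),O(80,1),feed=.25); st(); look("shut"); 
cv2.imwrite("pics/shutv.png",cv2.resize(cv2.imread("pics/shut.png")[120:270,156:356],(600,450),interpolation=cv2.INTER_CUBIC))
E
```

```text
0 t27.21 F [ 0.  -0.3 -0.4] uyh [121.3  34.8  91.1] g0.0005
1 t27.62 F [-0.7 -0.1  0.4] uyh [81.4 35.  59.5] g0.0001
2 t27.88 F [-1.3  0.7  0.3] uyh [74.7 35.3 65.7] g0.0003
3 t28.14 F [-0.5 -0.2  0.1] uyh [65.2 35.2 71.1] g0.0007
4 t28.41 F [-0.2 -0.4  0.2] uyh [55.  35.1 74.8] g0.0007
5 t28.68 F [0.7 0.2 0.6] uyh [44.2 35.1 77. ] g0.0007
6 t28.96 F [-0.3  0.   0.2] uyh [33.  35.1 77.5] g0.0004
7 t29.23 F [0.4 0.9 0.7] uyh [21.8 35.  76. ] g0.0003
8 t29.51 F [ 0.8  0.2 -0. ] uyh [10.9 35.  72.5] g0.0004
9 t29.79 F [ 1.  -0.6  0.5] uyh [ 0.5 35.  67.1] g0.0005
10 t30.07 F [ 0.7 -0.   0.2] uyh [-8.8 35.  59.8] g0.0008
11 t30.36 F [ 0.1  0.  -0.1] uyh [-16.7  35.   50.9] g0.0006
12 t30.64 F [ 0.  -0.2  0.3] uyh [-22.9  35.   40.7] g0.0004
13 t30.93 F [ 0.4 -0.6  0.3] uyh [-27.2  34.9  29.5] g0.0003
14 t31.19 F [ 0.8 -0.3  0.3] uyh [-29.4  34.9  19.4] g0.0006
15 t31.44 F [-7.   5.1 13.5] uyh [-28.1  35.3  16.2] g0.0006
16 t31.69 F [-13.3  11.6  25.7] uyh [-28.1  35.4  15.5] g0.0004force
```

Run:
```python
from rec import *
robot.servo_line(P(-28,35,60),feed=.15); robot.grip(.093); robot.servo_line(P(-20,0,120),O(80,1),feed=.25); st(); look("shut"); 
cv2.imwrite("pics/shutv.png",cv2.resize(cv2.imread("pics/shut.png")[120:270,156:356],(600,450),interpolation=cv2.INTER_CUBIC))
```

```text
t34.06 F [ 0.6 -0.4  0.2] uyh [-1.940e+01  1.000e-01  1.202e+02] g0.0932
```

View pics/shutv.png

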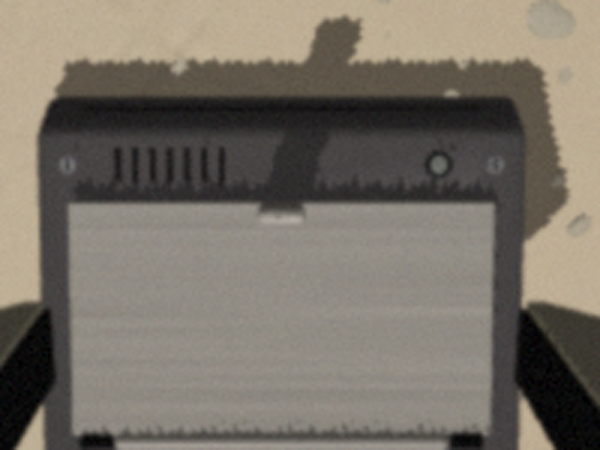

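Run:
```python
from rec import *
xc,yc=fr(-.423); o=rv([0,0,-1],yc); b=np.array([.4759,-.0295,0])
robot.grip(0); robot.servo_line(P(-40,0,170),O(70,1),feed=.25)
robot.goto(b+[0,0,.12],o); robot.servo_line(b+[0,0,.056],feed=.12); st()
for z in (.05,.046,.044,.0425,.041,.0395):
    robot.servo_line(b+[0,0,z],feed=.04); s=robot.read_state(); print(z,s["ee_pos"][2].round(4),s["wrist_force"].round(1))
    if s["wrist_force"][2]>11: break
robot.hold(.3); robot.servo_line(b+[0,0,.15],feed=.12); st()
robot.servo_line(b+[-.05,.05,.25],feed=.25); robot.hold(.3)
cv2.imwrite("pics/end.png",robot.capture("top")[90:270,80:380,::-1].repeat(2,0).repeat(2,1)); st()
```

```text
t37.39 F [ 1.  -0.6  0.6] uyh [-220.5   97.1  164.1] g0.0007
0.05 0.0502 [ 0.3 -0.4  0.9]
0.046 0.0461 [ 0.4 -0.   3.6]
0.044 0.0449 [-2.3 -0.  17.1]
 t39.52 F [ 0.4 -0.8 -0.2] uyh [-168.    96.8  240.6] g0.0005
 t40.52 F [ 0.1 -0.6 -0.2] uyh [-167.7   91.5  362.7] g0.0005
```

View pics/end.png

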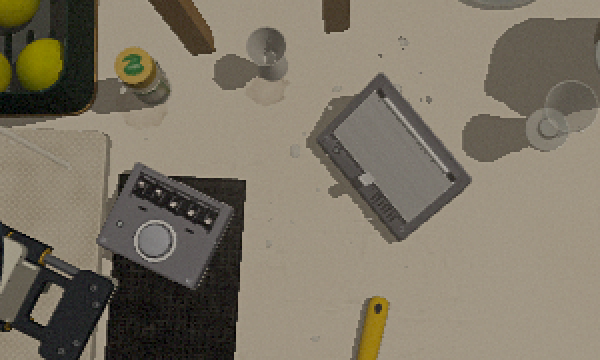

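The picture shows the cover shut (tab at 366,180), the call button up (154,240), and the jigger, spice jar, cup and peeler where they were. The arm is clear of everything.

```bash
python3 -c "
from station import robot
print(robot.close_job())"
```

```text
the job is handed in; nothing more can be done
None
```

I set the receiver's levers to match the call button (1 and 2 on, 3 to 5 off), shut the cover, pressed the call button fully down and let it go, then handed the job in at about 41 s; the result was not reported back.

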